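# Index the dosing arm over the beaker

## Task

The swing arm of the small dosing stand is locked in its middle hole by a spring index pin. Hook a fingertip through the pin's pull ring without pinching it, gently lift the ring to pull the pin, push the arm one hole over towards the side where the beaker stands (not the flat dish), and let the pin spring fully down into that hole so the nozzle is locked over the beaker; do not swing past that hole. Then take the hand away; the glassware and the other things on the bench must stay where they are.

Things in the scene. Friction and masses are not known exactly. Their poses are not given: they have to be found in the camera images.
- stand: Dosing stand, fixed to the bench: white base plate 175 (x) x 270 (y) x 12 mm. Origin: centre of its underside; z up, x from the ring side to the pivot (roughly away from the robot), y to the left. A raised index sector (80 to 92 mm high) curves round the pivot at 170 mm radius, with five holes 11 mm wide, 0.32 rad (54 mm) apart; the middle one at x = -112.5 mm, y = 0.
- pivot (a point): Axis of the vertical pivot post, on the top of the post 94 mm above the bench; at x = +57.5 mm, y = 0 of the stand, whose axes it shares.
- swing (a joint): Angle of the arm about the pivot, rad: 0 = middle hole (start), positive = its free end with the ring goes to the stand's +y (left). Holes at -0.64, -0.32, 0, 0.32, 0.64. Arm 175 x 24 mm, 95 to 107 mm above the bench. With the pin lifted it turns freely (0.4 N at the ring) and stays where it is left; with the pin in a hole it has about 0.01 rad of play.
- index_pin (a joint): Height of the spring index pin, m: 0 = fully down in a hole, about 0.010 = its tip rests on the sector between holes, more = clear of the sector, 0.024 = upper stop. The spring pushes down with 4 N when down, 7 N when fully lifted. Let go between holes, it slides on the sector and drops into the next hole when the arm is pushed over it.
- ring_center (a point): Centre of the steel pull ring fixed rigidly on the pin at the arm's free end; 165 mm above the bench with the pin down, 153.5 mm from the pivot axis, 58 mm above the arm. 6 mm round bar, 60 mm clear opening. Frame turns with the arm: x from ring to pivot, z up. The ring leans 30 degrees back from upright, top towards the pivot: a finger tilted 45 degrees from the robot's side passes through.
- ring_top (a point): Middle of the bar at the top of the ring (lift it from beneath): 16.5 mm further to +x and 29 mm above the ring's centre; same axes.
- nozzle (a point): Tip of the white nozzle under the swing arm, 115 mm from the pivot axis, 85 mm above the bench; it turns with the arm.
- beaker: Low glass beaker, 56 mm wide, 68 mm high, loose on the stand's base plate under the arm at one of the two holes next to the middle (115 mm from the pivot); origin at the centre of its underside. It stands left or right from start to start.
- dish: Flat covered petri dish, 62 mm wide, 12 mm high, loose on the base plate on the other side of the middle; origin at the centre of its underside.
- flask: Conical flask, 64 mm wide, 105 mm high, a bystander on the bench at the left; origin under its centre.
- timer: Bench timer lying on its back, 58 x 68 x 16 mm, a bystander at the right of the tube rack; origin under its centre.
- tape: Roll of label tape lying flat, 55 mm wide, 18 mm high, a bystander right of the timer; origin under its centre.
- stopper: Small stopper, 25 mm wide, 24 mm high, a bystander in front of the stand; origin under its centre.
There are look-alikes about, which are no part of the job. Several things have the shape of the beaker; the one meant has the colours described above.

How it is judged (in metres and radians):
On the way:
1. the pin is lifted clear of the middle hole (value of joint index_pin above 0.008 m and value of joint swing between -0.1 and 0.1 rad), for 0.05 s.
At the end, for the whole second after the job is handed in: The nozzle is within 12 mm (seen from above) of the centre of the upright beaker, the arm is at the hole next to the middle (0.285 to 0.355 rad), the pin is down to within 2.5 mm of fully seated, and all is at rest (horizontal distance between nozzle and beaker below 0.012 m and (value of joint swing above 0.285 rad or value of joint swing below -0.285 rad) and not (value of joint swing above 0.355 rad or value of joint swing below -0.355 rad) and value of joint index_pin below 0.0025 m and velocity of joint swing between -0.05 and 0.05 rad/s and linear speed of beaker below 0.02 m/s and angle between beaker's own z axis and vertical below 0.1 rad); the robot touches nothing.
It fails at once if the arm swings past the neighbouring hole (more than 0.44 rad from the middle) (value of joint swing above 0.44 rad or value of joint swing below -0.44 rad).
It fails at once if the ring is pinched or forced (more than 35 N between the fingers and the pin with its ring) (contact force between the fingers and index_pin above 35 N).
It fails at once if the beaker or the dish is moved more than 10 mm or lifted (distance of any of beaker, dish from where it was at the start of the episode above 0.01 m).
It fails at once if a bystander is moved more than 20 mm (distance of any of flask, timer, tape, stopper from where it was at the start of the episode above 0.02 m).
It also fails if it takes over 56 s, if anything falls off the work surface, if the arm or the gripper's body presses on something with over 40 N, if the wrist force passes 120 N, or if a joint passes its speed limit or range.

## Robot

A 6-joint arm with a two-finger parallel gripper is mounted at the origin on a cart in front of the work surface, level with it; the furniture and walls round the work are solid. World frame = base frame: x ahead of the robot, y to its left, z up, the work surface at z = 0. Lengths are in mm, angles in rad, forces in N, time in s.
With the tool pointing down it reaches from about 275 to 825 mm from the base axis. Payload 5.2 kg.
Tool frame: the origin (TCP) lies at the very end of the fingers, on their centre line; the grasp point (between the pads) lies 19 mm behind it; z points along the fingers, y is the line along which they close (so a half turn about z gives the same grasp; the last joint's range is limited). The gripper opens to 93 mm and grips with 3 to 60 N. Pads are 15 mm wide; open, the fingers measure 128 mm over their backs; the gripper's body (75 mm by 188 mm) begins 65 mm behind the grasp point.
Start: joints at [-1.493, 0.259, 1.535, -0, 1.348, -0.203], TCP at [152.439, -528.457, 186.853] pointing down, gripper open.
Joint ranges: [-3.14, 3.14], [-0.91, 2.08], [0.19, 2.58], [-1.22, 4.36], [0.22, 2.71], [-3.12, 3.12]. Speed limits (rad/s): [2.57, 2.57, 3.14, 3.14, 3.14, 3.14].

## Interface

Orientations are given as [roll, pitch, yaw] about the fixed x, y, z axes, in that order (R = Rz(yaw) Ry(pitch) Rx(roll)).
In Python, from bench import robot gives the robot as it stands. The module is installed in compiled form; this text tells all that it offers. Calls block until the motion is done:
- robot.move_ptp(position, orientation): joint-space move of the TCP to a pose.
- robot.move_linear(position, ori=None, speed=150, f_stop=None): straight line of the TCP; ori=None keeps the orientation; speed is the mean speed in mm/s. With f_stop (N) it stops when the force on the tool has changed by that much, and returns True; else False.
- robot.move_j(angles): joint-space move.
- robot.move_gripper(opening): opening from 0.0 (shut) to 1.0 (fully open); the grip force is fixed at half the most; returns when the fingers have stopped.
- robot.sleep(seconds).
- robot.inverse_kinematics(position, orientation): joint angles nearest the present ones, or None.
- robot.get_image(name): name is "side" or "top" or "wrist"; returns a dict with "img" (480x640x3 uint8, blue, green, red), "fovy" (degrees; the focal length in pixels is half the picture's height over the tangent of half this angle, whatever the lens; pixels are square), "cx", "cy" (the principal point, pixels), "k1" (the pictures are not rectified: a ray, as slopes to the right and down, at radius r is drawn at 1 + k1 r^2 times it, then the intrinsics apply), "eye" and "orientation" of the camera in the world. Camera axes: x right, y down, z forward; pixel columns grow to the right and rows downward; lengths in mm; the calibration is good to about 2 mm. A picture is of the moment at which its call begins. There is no depth.
A pose or a line that the arm cannot do raises robot.MotionError and nothing moves.
- robot.hand_in(): hands the job in; it is judged then, once.
Readings, each from a call of its own:
- robot.current_t(): time.
- robot.current_qpos(): joint angles.
- robot.current_joint_vel(): joint speeds.
- robot.current_joint_efforts(): joint torques, N m.
- robot.current_tcp_pos(): TCP position.
- robot.current_eef_rot(): TCP orientation.
- robot.current_contact_force(): force on the tool from outside, world axes, zero at the start.
- robot.current_ft_torque(): the same for the moment, N m.
- robot.current_gripper_width(): opening from 0.0 (shut) to 1.0 (fully open).
- robot.current_finger_force(): force on a finger pad.
Only numpy, scipy, OpenCV 4.12 (cv2) and the standard library are available. Lean on these libraries where they do the work, as an engineer would, in place of code of your own. Each camera call takes 0.05 s, during which the arm holds its last target. There are 200 camera calls.

## Working session

There is one attempt and no reset: what is moved stays moved. The work goes in short steps, each a Python script; the robot and the scene stay as the last script left them, time stands still between calls to the robot, and variables do not carry over. Pictures are saved under pics/ and viewed, at most 10 in all, crops included, and the job is handed in when it is done.

```bash
mkdir -p pics
cat > h.py <<'E'
import numpy as np, cv2
from scipy.spatial.transform import Rotation as Rot
from bench import robot
def cam(n,save=None):
    d=robot.get_image(n)
    if save: cv2.imwrite('pics/'+save,d['img'])
    return d
def K(d):
    f=240/np.tan(np.radians(d['fovy'])/2); return np.array([[f,0,d['cx']],[0,f,d['cy']],[0,0,1]])
def RM(d):
    o=np.array(d['orientation'],float)
    return o if o.shape==(3,3) else Rot.from_euler('xyz',o).as_matrix()
def proj(d,P):
    p=(np.atleast_2d(P)-np.array(d['eye']))@RM(d); s=p[:,:2]/p[:,2:]
    s=s*(1+d['k1']*(s**2).sum(1,keepdims=True)); k=K(d)
    return s*k[0,0]+[d['cx'],d['cy']]
def ray(d,uv):
    k=K(d); s0=(np.array(uv,float)-[d['cx'],d['cy']])/k[0,0]; s=s0.copy()
    for _ in range(30): s=s0/(1+d['k1']*(s@s))
    return RM(d)@np.array([s[0],s[1],1])
def onz(d,uv,z):
    r=ray(d,uv); e=np.array(d['eye']); return e+r*(z-e[2])/r[2]
E
python3 - <<'E'
from h import *
for n in('side','top'):
    d=cam(n,n+'0.png'); print(n,{k:v for k,v in d.items() if k!='img'})
    import pickle; pickle.dump(d,open(n+'0.pkl','wb'))
print(robot.current_t())
E
```

```text
side {'fovy': 46.00738665930288, 'cx': 315.6072399727266, 'cy': 228.85307775777545, 'k1': 0.020119950772849844, 'eye': array([-523.63615225, 1057.94696635,  928.98286367]), 'orientation': array([-2.04568322,  0.01388329, -2.32064828])}
top {'fovy': 43.99367818064206, 'cx': 323.09053369733374, 'cy': 244.42000931991146, 'k1': -0.12418620324491546, 'eye': array([ 494.86177059,   41.49013858, 1529.64832985]), 'orientation': array([-3.08462828, -0.0078781 , -1.56721491])}
0.1
```

View pics/top0.png

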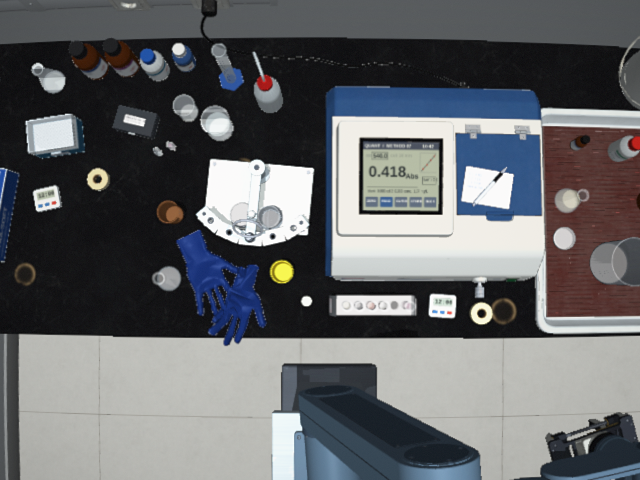

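View pics/side0.png

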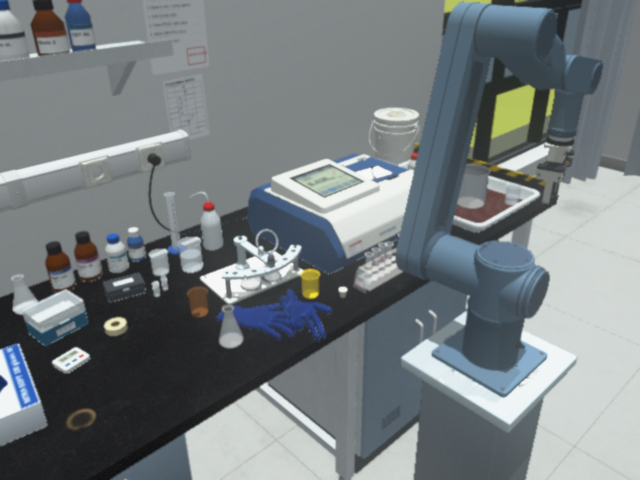

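The top view shows the stand around (258,205), with the pivot at (257,166), the ring near (246,228), and round items under the arm at about (240,215) and (270,215). Beaker look-alikes are the amber one at (170,211), the yellow one at (282,271), and glass ones at (186,107) and (216,122). Next is one close crop of both views.

Run:
```python
import cv2,numpy as np
t=cv2.imread('pics/top0.png')[145:255,190:325]; s=cv2.imread('pics/side0.png')[220:310,195:310]
t=cv2.resize(t,None,fx=4,fy=4,interpolation=2)[:, :]; s=cv2.resize(s,None,fx=2.2,fy=2.2,interpolation=2)
o=np.zeros((max(t.shape[0],s.shape[0]),t.shape[1]+s.shape[1],3),np.uint8); o[:t.shape[0],:t.shape[1]]=t;o[:s.shape[0],t.shape[1]:]=s
print(o.shape);cv2.imwrite('pics/crop1.png',o)
```

```text
(440, 793, 3)
```

View pics/crop1.png

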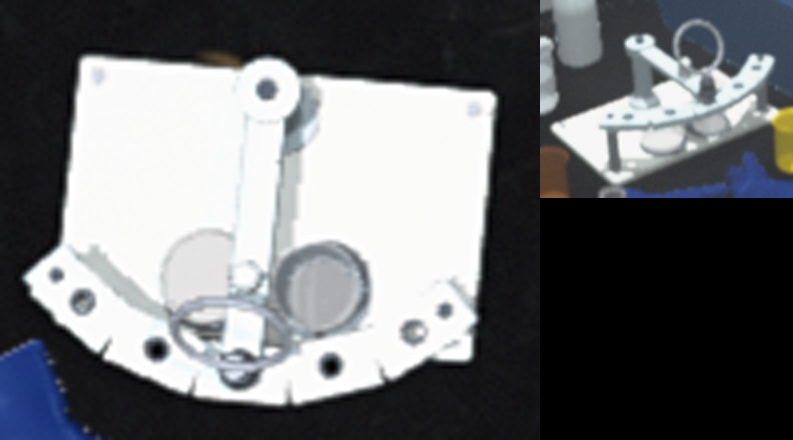

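The crop shows the dish, flat with no wall, at left (200,275). The beaker, with its rim circle offset from its base, is at right (322,287), so the swing goes to −0.32. I'll fit the stand pose from the holes, pivot and plate corners, then check the beaker.

```bash
cat > fit.py <<'E'
from h import *
import pickle
from scipy.optimize import least_squares
d=pickle.load(open('top0.pkl','rb'));s=pickle.load(open('side0.pkl','rb'))
c=lambda x,y:((x+.5)/4-.5+190,(y+.5)/4-.5+145)
H=[(57.5-170*np.cos(a),-170*np.sin(a)*-1*-1 if 0 else 170*np.sin(a),92) for a in(.64,.32,0,-.32,-.64)]
L=np.array(H+[(57.5,0,94),(87.5,135,12),(87.5,-135,12)])
U=np.array([c(*p) for p in[(82,300),(157,348),(238,370),(330,365),(413,330),(266,90),(80,57),(497,95)]])
W=lambda q,P:np.c_[q[0]+np.cos(q[2])*P[:,0]-np.sin(q[2])*P[:,1],q[1]+np.sin(q[2])*P[:,0]+np.cos(q[2])*P[:,1],P[:,2]]
r=least_squares(lambda q:(proj(d,W(q,L))-U).ravel(),[600,200,0],x_scale=[100,100,.1]);q=r.x
if __name__=='__main__':
    print(q,np.round(r.fun.reshape(-1,2),1).tolist())
    for n,p,z in(('beaker rim',c(322,287),80),('beaker base',c(322,287),12),('dish',c(205,277),24)):
        w=onz(d,p,z);print(n,w)
    for a in(.32,-.32):print('nozzle@',a,W(q,np.array([[57.5-115*np.cos(a),115*np.sin(a)*1,80]])))
    RC=np.array([[57.5-153.5,0,165],[57.5-153.5+16.5,0,194],[-112.5,0,92],[57.5,0,94]])
    w=W(q,RC);print(w);print('top px',proj(d,w).tolist(),'side px',proj(s,w).tolist())
    # side check overlay
    im=s['img'].copy();pts=np.r_[w,W(q,L),W(q,np.array([[57.5-115*np.cos(.32),-115*np.sin(.32),z] for z in(12,80)]))]
    x=cv2.resize(im[220:310,195:320],None,fx=6,fy=6,interpolation=2)
    for u,v in proj(s,pts):cv2.circle(x,(int((u-195)*6),int((v-220)*6)),3,(0,0,255),-1)
    cv2.imwrite('pics/side_ov.png',x)
E
python3 fit.py
```

```text
[ 7.05533071e+02  1.98299048e+02 -9.00503891e-02] [[-0.2, 0.1], [-0.5, 0.1], [0.7, 0.2], [-0.1, -0.0], [-0.1, 0.3], [0.7, 1.1], [0.1, -0.8], [-0.6, -0.9]]
beaker rim [645.92757536 160.4885657   80.        ]
beaker base [653.01375931 166.0705354   12.        ]
dish [657.94128457 239.87768938  24.        ]
nozzle@ 0.32 [[657.3335084  238.97353324  80.        ]]
nozzle@ -0.32 [[650.82713669 166.91637307  80.        ]]
[[609.92204391 206.9322068  165.        ]
 [626.35518926 205.44838268 194.        ]
 [593.48889856 208.41603091  92.        ]
 [762.80009305 193.12814609  94.        ]]
top px [[246.89855092361094, 228.01486587248564], [246.10230288202908, 219.68781090175665], [249.8164439322251, 237.29815932171812], [256.8405562152909, 168.19266488039779]] side px [[266.5446703917065, 241.8061890120692], [262.78414499505703, 230.65916521118115], [271.06792265337685, 266.24451837347675], [240.3232589852591, 243.62909304500798]]
```

View pics/side_ov.png

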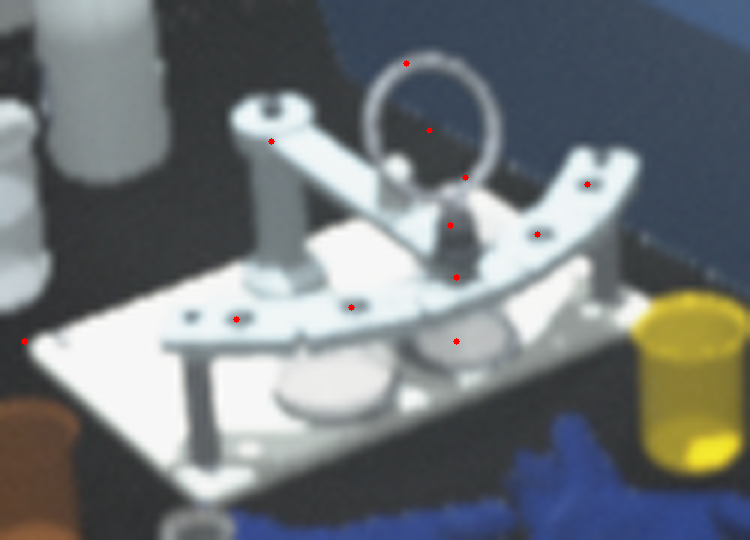

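The overlay agrees to about 1–2 mm: the holes land on their marks, and the beaker's measured position matches the nozzle position at −0.32. The ring centre is at about (610,207,165). I'll shut the fingers and go to a pre-pose behind the ring, tilted 45°.

```bash
cat > geo.py <<'E'
from fit import *
ORI=[np.pi,-np.pi/4,0.0]
D=Rot.from_euler('xyz',ORI).as_matrix()[:,2]
PIV=W(q,np.array([[57.5,0,0]]))[0]
def at(a,r,z): # world point at swing a, radius r
    return W(q,np.array([[57.5-r*np.cos(a),r*np.sin(a),z]]))[0]
C0=at(0,153.5,165)
E
python3 - <<'E'
from geo import *
print(D,robot.current_eef_rot())
for o in(ORI,[np.pi,-np.pi/4,0.0]):
  for p in(C0-100*D,C0+28*D,at(-.32,153.5,205)+28*D): print(robot.inverse_kinematics(p.tolist(),o))
robot.move_gripper(0.0)
p=robot.current_tcp_pos();robot.move_linear([p[0],p[1],400],speed=250)
j=robot.inverse_kinematics((C0-100*D+[-60,0,120]).tolist(),ORI);print(j)
robot.move_ptp((C0-100*D+[-60,0,120]).tolist(),ORI)
robot.move_linear((C0-90*D).tolist(),speed=120)
print(robot.current_t(),robot.current_tcp_pos(),robot.current_gripper_width(),robot.current_contact_force())
cam('wrist','w1.png');d=cam('side');print(proj(d,[C0,C0-90*D]))
x=cv2.resize(d['img'][120:320,150:390],None,fx=3,fy=3,interpolation=2);cv2.imwrite('pics/s1.png',x[:600,:720])
E
```

```text
[ 7.07106781e-01 -1.22464680e-16 -7.07106781e-01] [-3.13999028e+00 -3.43151162e-04  2.80801072e-01]
[ 0.33509833 -0.09060197  2.10259623 -0.58089683  0.43757667  2.34867016]
None
[ 0.13128284  0.09064311  2.06963922 -0.43722402  0.2203882   2.09180017]
[ 0.33509833 -0.09060197  2.10259623 -0.58089683  0.43757667  2.34867016]
None
[ 0.13128284  0.09064311  2.06963922 -0.43722402  0.2203882   2.09180017]
[ 0.41124819 -0.29596324  1.9496631  -0.40963967  0.7891083   2.16677241]
6.6917 [546.47657329 207.09766419 229.42115985] 0.008618696945571954 [ 0.48178008  0.72082252 -0.17374352]
[[266.54467039 241.80618901]
 [279.95109393 229.18825674]]
```

View pics/s1.png

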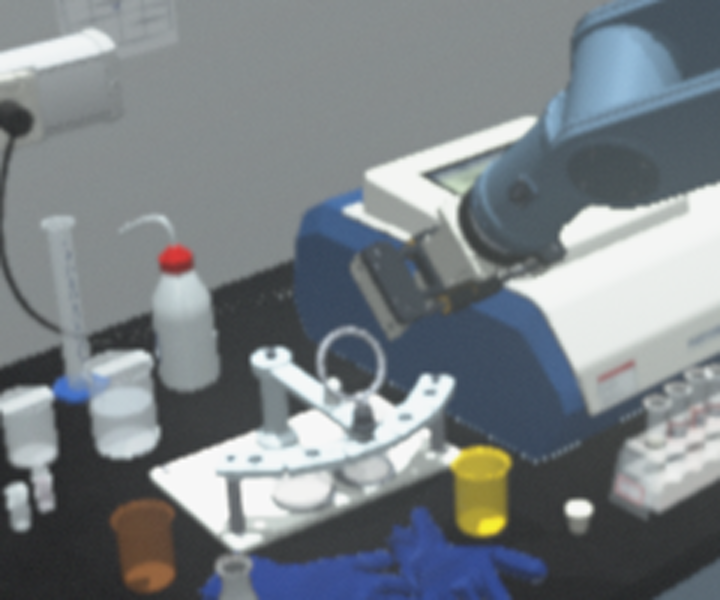

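View pics/w1.png

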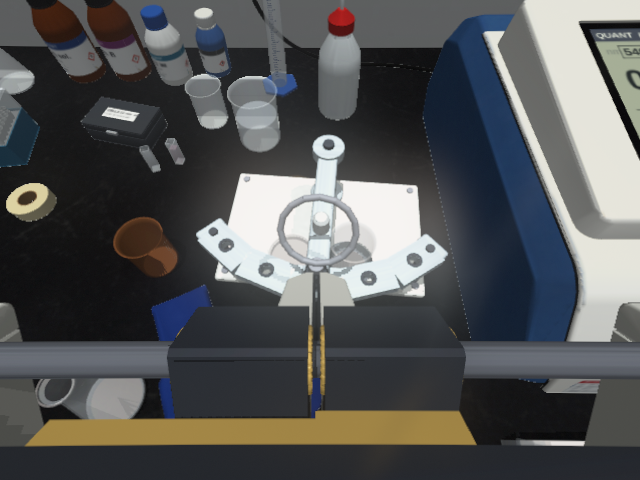

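The wrist view shows the fingers (≈316) lined up with the ring (centre 318,229). The dish is left at (290,245) and the beaker right at (352,250), so the choice holds. The 45° insertion runs into joint 5's lower range, so I'll scan tilt and yaw for a feasible set of poses.

Run:
```python
from geo import *
for t in(55,50,45,42,39,36):
  for y in(-.6,-.4,-.2,-.09,0,.2,.35,.5,.7):
    o=[np.pi,-np.radians(t),y];d=Rot.from_euler('xyz',o).as_matrix()[:,2];js=[]
    for a,h in((0,-0),(0,20),(0,45),(-.16,40),(-.36,40),(-.36,0)):
      js.append(robot.inverse_kinematics((at(a,153.5,165+h)+26*d).tolist(),o))
    ok=[j is not None for j in js]
    if all(ok): print(t,y,'minq5',min(j[4] for j in js).round(2), np.round(js[0],2),np.round(js[-1],2))
```

```text
55 0.35 minq5 0.32 [-0.03  0.18  2.27  2.22  0.39 -0.91] [-0.2   0.17  2.29  1.98  0.48 -0.79]
55 0.5 minq5 0.52 [-0.15  0.2   2.25  1.84  0.54 -0.73] [-0.31  0.2   2.26  1.69  0.64 -0.69]
55 0.7 minq5 0.74 [-0.27  0.24  2.19  1.53  0.74 -0.65] [-0.41  0.25  2.17  1.43  0.83 -0.65]
50 -0.6 minq5 0.8 [ 0.56  0.41  1.82 -1.14  0.89 -2.79] [ 0.46  0.36  1.9  -1.2   0.8  -2.79]
50 0.35 minq5 0.27 [-0.01  0.16  2.2   1.78  0.28 -0.46] [-0.17  0.15  2.22  1.64  0.39 -0.42]
50 0.5 minq5 0.46 [-0.11  0.17  2.19  1.54  0.46 -0.4 ] [-0.27  0.17  2.19  1.45  0.56 -0.41]
50 0.7 minq5 0.68 [-0.23  0.21  2.13  1.34  0.68 -0.42] [-0.36  0.22  2.12  1.27  0.77 -0.45]
45 -0.6 minq5 0.78 [ 0.53  0.38  1.78 -1.    0.86 -2.95] [ 0.42  0.34  1.86 -1.03  0.78 -2.98]
45 -0.2 minq5 0.34 [ 0.38  0.24  2.   -1.13  0.44  3.09] [ 0.25  0.2   2.06 -1.14  0.34  3.01]
45 0.35 minq5 0.26 [0.02 0.15 2.13 1.14 0.26 0.2 ] [-0.14  0.13  2.15  1.2   0.36  0.04]
45 0.5 minq5 0.43 [-0.08  0.16  2.11  1.18  0.43 -0.01] [-0.23  0.15  2.12  1.17  0.53 -0.1 ]
45 0.7 minq5 0.65 [-0.18  0.2   2.06  1.13  0.65 -0.17] [-0.31  0.2
[... 1468 characters left out ...]
1  0.7   2.84] [ 0.29  0.25  1.87 -0.69  0.63  2.74]
36 -0.2 minq5 0.47 [ 0.33  0.23  1.89 -0.61  0.54  2.55] [ 0.2   0.2   1.94 -0.53  0.47  2.39]
36 -0.09 minq5 0.41 [ 0.28  0.21  1.92 -0.49  0.46  2.32] [ 0.15  0.17  1.97 -0.36  0.41  2.1 ]
36 0 minq5 0.37 [ 0.23  0.19  1.95 -0.35  0.41  2.08] [ 0.1   0.16  1.99 -0.17  0.37  1.81]
36 0.2 minq5 0.37 [0.13 0.17 1.98 0.11 0.37 1.41] [-0.01  0.14  2.01  0.32  0.39  1.11]
36 0.35 minq5 0.42 [0.05 0.16 1.99 0.43 0.42 0.93] [-0.08  0.15  2.    0.57  0.47  0.69]
36 0.5 minq5 0.52 [-0.02  0.17  1.97  0.63  0.52  0.57] [-0.15  0.16  1.99  0.7   0.59  0.41]
36 0.7 minq5 0.68 [-0.1   0.2   1.94  0.74  0.68  0.26] [-0.23  0.2   1.94  0.76  0.75  0.14]
```

Using 40° tilt, yaw −0.09. Insert through the ring centre, then lift slowly to contact.

```bash
sed -i 's/^ORI=.*/ORI=[np.pi,-np.radians(40),-0.09]/' geo.py
python3 - <<'E'
from geo import *
robot.move_linear((C0-80*D).tolist(),ORI,speed=80)
print('ins',robot.move_linear((C0+27*D).tolist(),speed=50,f_stop=8),robot.current_tcp_pos(),C0+27*D)
f0=robot.current_contact_force();p=np.array(robot.current_tcp_pos())
s=robot.move_linear((p+[0,0,34]).tolist(),speed=20,f_stop=3)
p2=np.array(robot.current_tcp_pos());print('lift',s,p2-p,np.array(robot.current_contact_force())-f0,robot.current_t())
d=cam('side');x=cv2.resize(d['img'][170:300,190:350],None,fx=4,fy=4,interpolation=2);cv2.imwrite('pics/s2.png',x)
E
```

```text
ins False [627.22826043 205.42478775 144.57123265] [627.20706798 205.37234072 144.31680004]
lift False [-6.07514314e-02  4.90961007e-04  3.38303768e+01] [ 0.07297243 -1.17332104 -1.11986759] 11.2667
```

View pics/s2.png

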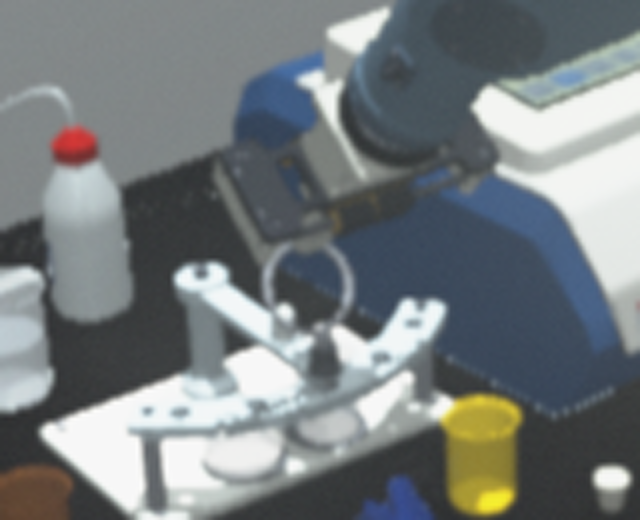

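The fingertip sits just under the top bar at (305,245) with about 13 mm protruding. I'll lower a little, push deeper along the finger axis for a safer hook, and then lift.

Run:
```python
from geo import *
p=np.array(robot.current_tcp_pos())
robot.move_linear((p+[0,0,-8]).tolist(),speed=40)
p=np.array(robot.current_tcp_pos())
print('deep',robot.move_linear((p+11*D).tolist(),speed=40,f_stop=5),robot.current_tcp_pos())
robot.sleep(.2);f0=np.array(robot.current_contact_force());p=np.array(robot.current_tcp_pos())
for i in range(16):
    s=robot.move_linear((p+[0,0,2*(i+1)]).tolist(),speed=20)
    f=np.array(robot.current_contact_force())-f0
    print(2*(i+1),f.round(1),np.round(robot.current_tcp_pos(),1)); 
    if f[2]<-2.5 or abs(f[0])>5: break
print(robot.current_t())
```

```text
deep False [633.83855201 204.40608174 160.73330955]
2 [-0.3 -0.7 -1.4] [634.  204.7 163.8]
4 [ 0.  -0.5 -0.9] [634.  204.6 165.7]
6 [-1.1 -0.5 -0.7] [634.  204.6 167.6]
8 [-0.7  0.  -0.2] [634.  204.6 169.6]
10 [-0.1 -0.5 -0.8] [634.  204.7 171.6]
12 [-0.6  0.4 -1.5] [634.  204.6 173.6]
14 [ 0.1 -0.  -1.9] [634.  204.6 175.6]
16 [-0.3 -0.9 -0.2] [634.  204.7 177.6]
18 [-0.3 -0.1 -0.5] [634.  204.6 179.6]
20 [-0.7 -0.6 -1.3] [634.  204.6 181.6]
22 [ 0.1  0.8 -0.8] [634.  204.6 183.6]
24 [-0.7 -0.5 -1. ] [634.  204.6 185.6]
26 [ 0.   0.1 -1. ] [634.  204.7 187.6]
28 [-0.5  0.2 -0.3] [634.  204.6 189.6]
30 [-1.1 -0.1 -0.7] [634.  204.7 191.6]
32 [-0.  -0.5 -1. ] [634.  204.6 193.6]
16.3167
```

Run:
```python
from geo import *
d=cam('side');x=cv2.resize(d['img'][190:280,220:320],None,fx=4,fy=4,interpolation=2)
for u,v in proj(d,[robot.current_tcp_pos(),at(0,137,194)]): cv2.circle(x,(int((u-220)*4),int((v-190)*4)),2,(0,0,255),-1)
w=cam('wrist');y=w['img'][140:320,230:430];y=cv2.resize(y,(400,360));o=np.zeros((360,800,3),np.uint8);o[:,:400]=x;o[:,400:]=y;cv2.imwrite('pics/s3.png',o)
```

```text
(no output)
```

View pics/s3.png

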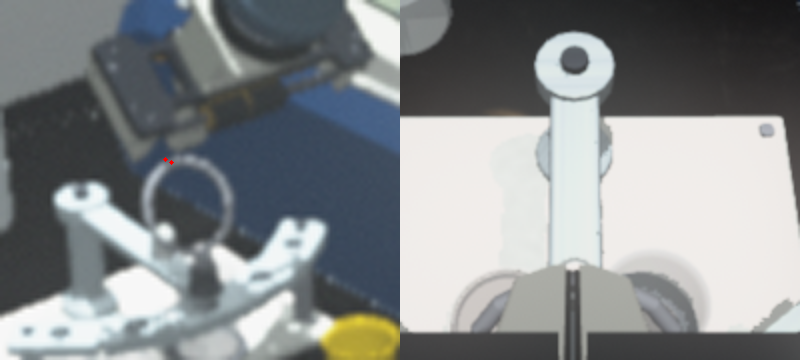

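Run:
```python
from geo import *
w=cam('wrist');s=cam('side');T=np.array(robot.current_tcp_pos())
R=Rot.from_euler('xyz',robot.current_eef_rot()).as_matrix()
print('tcp',T,'eye in tool',R.T@(np.array(w['eye'])-T),'eye axis in tool',(R.T@RM(w))[:,2])
print('wrist TCP',proj(w,T),'behind 19',proj(w,T-19*D),'tip corners ±7.5',proj(w,[T+7.5*R[:,0],T-7.5*R[:,0]]).tolist())
for n,o in(('ringtop',at(0,137,194)),('ringC',C0),('bot',at(0,170,136))):print(n,'w',proj(w,o),'s',proj(s,o))
print('side TCP',proj(s,T),proj(s,T-40*D))
print('ring sides w',proj(w,[C0+[0,33,0],C0-[0,33,0]]))
# side at s2
print('s2 tcp',proj(s,[627.2,205.4,178.4]))
```

```text
tcp [633.81562783 204.57362277 193.28053273] eye in tool [  74.69995654   -0.51836936 -198.93645133] eye axis in tool [-0.26972638  0.00137943  0.96293602]
wrist TCP [[316.27013689 265.77177134]] behind 19 [[316.34343509 277.69286859]] tip corners ±7.5 [[316.28654333396145, 254.21886834672785], [316.2540483727065, 277.1084781743192]]
ringtop w [[315.94571726 277.12697308]] s [[262.784145   230.65916521]]
ringC w [[315.86941076 314.39058259]] s [[266.54467039 241.80618901]]
bot w [[315.8051323  345.79237617]] s [[270.29680934 252.93110402]]
side TCP [[261.41317844 229.92336314]] [[265.81011322 223.43116576]]
ring sides w [[265.90646562 318.92850765]
 [365.26975262 309.94562261]]
s2 tcp [[262.92349826 235.42033724]]
```

Run:
```python
from geo import *
w=cam('wrist','w3.png');T=np.array(robot.current_tcp_pos())
R=Rot.from_euler('xyz',robot.current_eef_rot()).as_matrix()
et=R.T@(np.array(w['eye'])-T); Rc=R.T@RM(w)
o=[np.pi,-np.pi/4,0];R1=Rot.from_euler('xyz',o).as_matrix();T1=np.array([546.48,207.1,229.42])
d1=dict(w);d1['eye']=T1+R1@et;d1['orientation']=R1@Rc
for n,p in(('C',C0),('top',at(0,137,194)),('bot',at(0,170,136)),('L',C0+[2,33,0]),('R',C0-[2,33,0]),('h.32',at(.32,170,92)),('h-.32',at(-.32,170,92)),('h.64',at(.64,170,92)),('h-.64',at(-.64,170,92)),('tcp',T1)):print(n,proj(d1,p).round(1))
# colours down the centre line of the fingers now, and at +-8px
for c in(308,316,324): print(c,[tuple(int(v) for v in w['img'][r,c]) for r in range(262,306,3)])
# side: difference original vs now, around ring: show colour rows
s=cam('side')['img'];s0=pickle.load(open('side0.pkl','rb'))['img']
df=np.abs(s.astype(int)-s0).sum(2)
for r in range(222,258,2): print(r,''.join('#' if v>90 else '+' if v>40 else '.' for v in df[r,245:300]))
```

```text
C [[316.2 229.7]]
top [[318.1 194.5]]
bot [[314.5 261.1]]
L [[278.3 227.7]]
R [[354.2 231.8]]
h.32 [[264.6 267.4]]
h-.32 [[366.7 276. ]]
h.64 [[224.7 242.8]]
h-.64 [[412.3 258.1]]
tcp [[316.2 265.7]]
308 [(234, 237, 231), (234, 237, 232), (234, 236, 232), (229, 232, 228), (166, 172, 171), (166, 172, 171), (165, 171, 170), (165, 171, 169), (164, 170, 169), (164, 170, 168), (163, 169, 167), (163, 168, 167), (162, 167, 166), (162, 168, 166), (160, 166, 165)]
316 [(234, 237, 229), (234, 237, 229), (224, 226, 220), (233, 236, 235), (223, 226, 230), (114, 112, 111), (124, 121, 120), (90, 89, 89), (123, 122, 121), (109, 109, 107), (89, 90, 89), (94, 94, 92), (106, 104, 101), (105, 103, 100), (103, 102, 98)]
324 [(234, 237, 234), (234, 237, 234), (234, 236, 234), (216, 219, 215), (166, 172, 171), (166, 171, 170), (166, 171, 170), (165, 171, 169), (164, 170, 169), (163, 170, 168), (163, 169, 167), (162, 168, 167), (161, 167, 166), (161, 167, 165), (161, 167, 165)]
222 ...+###+.............+++++++...........................
224 ....+####+...+...+########+............................
226 ......
[... 249 characters left out ...]
........................................
236 .......................................................
238 .......................................................
240 ................................++.....................
242 ...............................##+.....................
244 ..............................+##+.....................
246 .............................+###......................
248 ............................+###+......................
250 .................+++.....+####+........................
252 .................+++#######+...........................
254 ....................+...++#+....................##++...
256 ................+######+.....................++####+...
```

The numbers show the ring geometry is right: predicted (316,230) against the seen (318,229). They also show the ring unmoved and the bar not lying over the finger, so the tip slipped out with too little hook. I'll back off, re-insert deeper on a slightly higher line, and look before lifting.

Run:
```python
from geo import *
s=cam('side')
print('nub z candidates side',[(z,proj(s,at(0,115,z)).round(1).tolist()) for z in(107,120,130,140)])
p=np.array(robot.current_tcp_pos())
robot.move_linear((p-60*D+[0,0,5]).tolist(),speed=120)
A=C0+[0,0,6]
robot.move_linear((A-60*D).tolist(),speed=120)
print('ins',robot.move_linear((A+42*D).tolist(),speed=50,f_stop=8),robot.current_tcp_pos(),robot.current_contact_force(),robot.current_t())
w=cam('wrist','w4.png')
for n,o in(('ringtop',at(0,137,194)),('ringC',C0)):print(n,'w',proj(w,o))
s=cam('side')['img']
o=np.hstack([cv2.resize(w['img'][200:360,226:406],(450,400),interpolation=2),cv2.resize(s[190:270,230:300],(350,400),interpolation=2)]);cv2.imwrite('pics/v9.png',o)
```

```text
nub z candidates side [(107, [[260.4, 254.3]]), (120, [[260.1, 250.5]]), (130, [[259.9, 247.5]]), (140, [[259.7, 244.5]])]
ins False [636.8409686  204.60004078 139.12113206] [-0.00675035 -0.38122441  0.00379518] 19.9917
ringtop w [[316.69353292 247.24211119]]
ringC w [[316.51625377 298.47306883]]
```

View pics/v9.png

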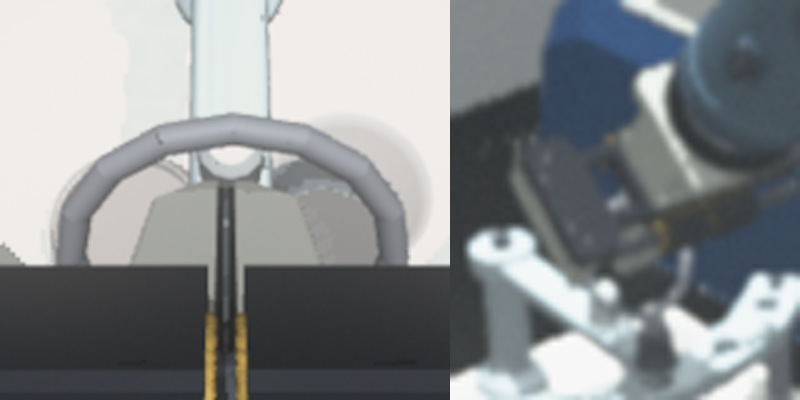

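Now the bar, with its top at (230,130), clearly passes over the fingers, which are through the ring. I'll approach the bar mostly along the finger normal to keep the hook deep, then lift vertically watching the force.

Run:
```python
from geo import *
N=np.array([.766*np.cos(-.09),.766*np.sin(-.09),.643])
p=np.array(robot.current_tcp_pos())
robot.move_linear((p+[0,0,10]).tolist(),speed=60)
robot.sleep(.2);p=np.array(robot.current_tcp_pos());f0=np.mean([(robot.sleep(.02),robot.current_contact_force())[1] for _ in range(5)],0)
F=lambda:np.mean([(robot.sleep(.01),robot.current_contact_force())[1] for _ in range(4)],0)-f0
c=None
for i in range(1,10):
    robot.move_linear((p+2*i*N).tolist(),speed=30); f=F(); print('n',2*i,f.round(1))
    if np.linalg.norm(f)>2: c=1;break
p=np.array(robot.current_tcp_pos())
if c:
  for i in range(1,8):
    robot.move_linear((p+[0,0,2*i]).tolist(),speed=20); f=F(); print('z',2*i,f.round(1),np.round(robot.current_tcp_pos(),1))
    if np.linalg.norm(f)>22: break
print(robot.current_t())
w=cam('wrist','w5.png')
```

```text
n 2 [-0.6 -0.3  0.2]
n 4 [-0.2 -0.4 -0.4]
n 6 [-3.2 -0.5 -1.6]
z 2 [-2.9  0.2 -1.8] [640.  203.7 153.3]
z 4 [-2.9 -0.3 -4.1] [639.7 203.6 154.7]
z 6 [-5.1 -0.8 -5.2] [639.7 203.7 157. ]
z 8 [-5.6  0.1 -5.2] [639.8 203.8 159.2]
z 10 [-6.1 -0.  -4.5] [639.8 203.8 161.2]
z 12 [-5.6  0.4 -5.7] [639.8 203.8 163.3]
z 14 [-6.2  0.2 -6.1] [639.8 203.8 165.2]
23.525
```

Contact came at about z≈152 and the force shows a steady spring load, so the pin is up ~12 mm. I'll lift 4 mm more and swing towards −y in small steps, watching force.

Run:
```python
from geo import *
p=np.array(robot.current_tcp_pos());F=lambda:np.mean([(robot.sleep(.01),robot.current_contact_force())[1] for _ in range(3)],0)
robot.move_linear((p+[0,0,4]).tolist(),speed=20);print(F().round(1))
p=np.array(robot.current_tcp_pos());b0=at(0,137,0);ok=True
for a in np.arange(-.04,-.285,-.04):
    t=p+at(a,137,0)-b0
    robot.move_linear(t.tolist(),speed=35);f=F();print(round(a,2),f.round(1),np.round(robot.current_tcp_pos(),1))
    if abs(f[1])>6: print('side load');break
print(robot.current_t())
w=cam('wrist','w6.png');s=cam('side')
pickle.dump(w,open('w6.pkl','wb'))
o=np.hstack([cv2.resize(w['img'][100:340,176:446],(450,400),interpolation=2),cv2.resize(s['img'][210:290,230:300],(350,400),interpolation=2)]);cv2.imwrite('pics/v10.png',o)
```

```text
[-5.   0.8 -6.5]
-0.04 [-5.7  0.8 -6.2] [639.  198.  169.2]
-0.08 [-6.3  0.1 -6. ] [638.5 192.4 168.8]
-0.12 [-7.6 -0.1 -5.9] [638.1 186.7 168.5]
-0.16 [-8.6  0.1 -6.3] [638.  181.1 168.1]
-0.2 [-9.2 -0.7 -6.1] [638.1 175.4 167.7]
-0.24 [-10.   -1.5  -6.9] [638.4 169.8 167.3]
-0.28 [-11.5  -1.1  -6.2] [638.9 164.2 166.9]
26.275
```

View pics/v10.png

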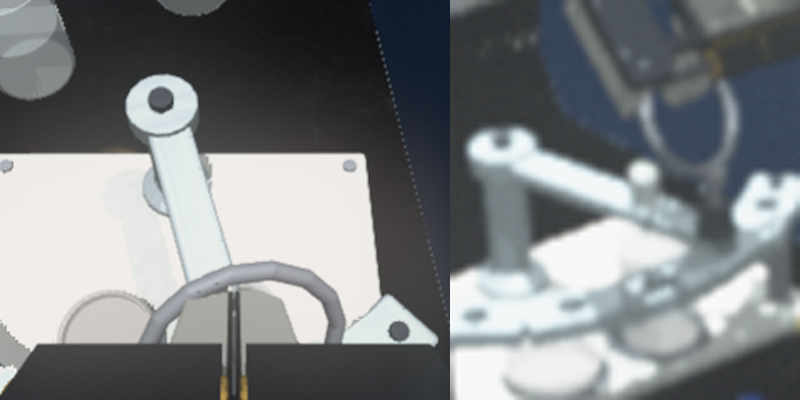

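The view shows the pin lifted and the arm swung towards the beaker side, with the dish untouched. I'll measure the arm angle from these pixels.

Run:
```python
from geo import *
w=pickle.load(open('w6.pkl','rb'))
f=lambda x,y:(176+(x+.5)*.6-.5,100+(y+.5)*.6-.5)
def ang(P): v=P-PIV; c=v[:2]@np.array([np.cos(q[2]),np.sin(q[2])]);l=v[:2]@np.array([-np.sin(q[2]),np.cos(q[2])]);return np.arctan2(l,-c),np.hypot(c,l)
im=w['img'].astype(int)
for y in(170,200,230,250):
    u0,v=f(0,y);v=int(round(v));row=im[v,250:340];print(v,[int(x) for x in row.sum(1)//3])
print(ang(onz(w,f(210,275),107)),ang(onz(w,f(185,165),107)),'pivot',onz(w,f(161,100),112),PIV)
for a in(-.2,-.24,-.26,-.28,-.3):print(a,[proj(w,at(a,r,107)).round(0).tolist() for r in(40,80,120)])
```

```text
202 [232, 229, 229, 229, 230, 230, 230, 230, 230, 230, 232, 233, 233, 230, 212, 192, 187, 180, 138, 107, 159, 198, 217, 229, 232, 232, 230, 229, 230, 231, 232, 231, 231, 230, 231, 231, 232, 231, 232, 232, 233, 233, 232, 232, 231, 229, 224, 189, 148, 141, 150, 159, 162, 217, 236, 236, 236, 236, 236, 236, 236, 236, 236, 236, 236, 236, 236, 236, 236, 236, 236, 236, 236, 236, 236, 236, 236, 236, 236, 236, 236, 236, 236, 236, 236, 236, 236, 236, 236, 236]
220 [230, 230, 229, 229, 229, 229, 228, 228, 228, 227, 227, 227, 227, 192, 168, 185, 196, 201, 201, 199, 198, 198, 196, 198, 179, 182, 204, 221, 231, 233, 233, 231, 231, 232, 233, 233, 233, 233, 233, 233, 233, 233, 233, 233, 233, 234, 234, 234, 233, 233, 232, 229, 217, 192, 222, 237, 237, 237, 237, 237, 237, 237, 237, 237, 237, 237, 237, 237, 237, 237, 237, 237, 237, 237, 237, 237, 237, 237, 237, 237, 237, 237, 237, 237, 237, 237, 237, 237, 237, 237]
238 [229, 230, 230, 230, 231, 231, 231, 231, 230, 230, 229, 229, 229, 229, 230, 230, 231, 231, 231, 231, 231, 231, 231, 235, 237, 237, 237, 237, 237, 203, 183, 207, 223, 232, 234, 234, 233, 
[... 542 characters left out ...]
4, 235, 234, 234, 233, 232, 230, 218, 185, 219, 237, 237, 237, 237, 237, 237, 237, 237, 237, 237, 237, 237, 237, 237, 237, 237, 237, 237, 237, 237, 237, 237, 237, 237, 237, 237]
(np.float64(-0.2818793292284722), np.float64(103.43134407370263)) (np.float64(-0.36531456489045633), np.float64(41.34367185400569)) pivot [761.6318087  192.30656322 112.        ] [762.80009305 193.12814609   0.        ]
-0.2 [[[279.0, 199.0]], [[287.0, 241.0]], [[295.0, 287.0]]]
-0.24 [[[281.0, 199.0]], [[290.0, 240.0]], [[301.0, 286.0]]]
-0.26 [[[282.0, 199.0]], [[292.0, 240.0]], [[304.0, 285.0]]]
-0.28 [[[283.0, 199.0]], [[294.0, 239.0]], [[307.0, 284.0]]]
-0.3 [[[283.0, 198.0]], [[296.0, 239.0]], [[310.0, 283.0]]]
```

Arm at ≈ −0.28, ~7 mm short of the hole. I'll lower 10 mm so the pin rides on the sector, then nudge along the arc until it drops and locks, which should show as a lateral force rise.

```bash
cat > push.py <<'E'
from geo import *
F=lambda:np.mean([(robot.sleep(.01),robot.current_contact_force())[1] for _ in range(3)],0)
def armang(w):
    # centre of arm's top face on two rows -> swing by matching
    im=w['img'].astype(int).sum(2)//3; return im
def push(a0,a1,step,p,lim=6):
    b0=at(a0,137,0);f0=F()
    for a in np.arange(a0-step,a1,-step):
        robot.move_linear((p+at(a,137,0)-b0).tolist(),speed=20);f=F()-f0;print(round(a,3),f.round(1),np.round(robot.current_tcp_pos(),1))
        if abs(f[1])>lim: print('blocked');break
E
python3 - <<'E'
from push import *
p=np.array(robot.current_tcp_pos())
robot.move_linear((p+[0,0,-10]).tolist(),speed=30);print(F().round(1),robot.current_tcp_pos())
p=np.array(robot.current_tcp_pos());push(-.28,-.405,.012,p)
w=cam('wrist','w7.png');pickle.dump(w,open('w7.pkl','wb'));print(robot.current_t())
im=w['img'].astype(int).sum(2)//3
for r in(238,250):print(r,[int(x) for x in im[r,250:340]])
for a in(-.26,-.28,-.3,-.32,-.34):print(a,[proj(w,at(a,x,107)).round(1).tolist() for x in(60,80,100)])
E
```

```text
[-2.6 -2.   0.8] [640.48004144 164.30018322 158.99446817]
-0.292 [ 0.5  1.5 -1.3] [641.3 162.8 159.4]
-0.304 [ 2.2  1.7 -0.6] [641.7 161.2 159.5]
-0.316 [ 2.1  1.9 -0.9] [641.8 159.5 159.3]
-0.328 [ 2.5  1.8 -1.4] [641.9 157.8 159. ]
-0.34 [ 1.7  1.8 -1.1] [642.3 156.2 159. ]
-0.352 [ 2.3  1.6 -1.2] [642.7 154.6 159. ]
-0.364 [ 1.8  3.5 -1.2] [643.  153.2 158.9]
-0.376 [-3.6  0.9 -1.9] [642.  150.7 157.2]
-0.388 [-3.3  1.  -2.2] [642.3 149.1 157.3]
-0.4 [-4.3  3.7 -1.5] [642.6 148.2 157.2]
29.8583
238 [231, 230, 230, 230, 230, 231, 230, 231, 231, 235, 237, 237, 237, 203, 183, 208, 224, 233, 234, 234, 233, 232, 233, 233, 234, 234, 234, 233, 233, 233, 233, 234, 234, 234, 234, 234, 235, 235, 234, 234, 233, 232, 227, 213, 168, 193, 231, 237, 237, 237, 237, 237, 237, 237, 237, 237, 237, 237, 237, 237, 237, 237, 237, 237, 237, 237, 237, 237, 237, 237, 237, 237, 237, 237, 237, 237, 237, 237, 237, 237, 237, 237, 237, 237, 237, 237, 237, 237, 237, 237]
250 [230, 230, 230, 229, 229, 229, 229, 228, 228, 228, 228, 229, 229, 232, 236, 237, 224, 188, 189, 213, 228, 234, 234, 234, 232, 232, 233, 234, 234, 234, 233, 233, 233, 233, 234, 234, 234, 234, 234, 234, 235, 235, 234, 234, 233, 232, 227, 213, 170, 158, 219, 237, 237, 237, 237, 237, 237, 237, 237, 237, 237, 237, 237, 237, 237, 237, 237, 237, 237, 237, 237, 237, 237, 237, 237, 237, 237, 237, 237, 237, 237, 237, 237, 237, 237, 237, 237, 237, 237, 237]
-0.26 [[[266.9, 219.0]], [[272.0, 240.7]], [[277.4, 263.7]]]
-0.28 [[[268.4, 218.7]], [[274.0, 240.2]], [[279.9, 263.1]]]
-0.3 [[[269.8, 218.3]], [[275.9, 239.7]], [[282.4, 262.4]]]
-0.32 [[[271.2, 217.9]], [[277.9, 239.2]], [[284.9, 261.7]]]
-0.34 [[[272.6, 217.5]], [[279.8, 238.6]], [[287.4, 260.9]]]
```

The arm is now at ≈ −0.33 and the event at −0.376 looks like the pin dropping. I'll lower the finger fully and centre it, then check pin height from the bar's pixel position numerically.

Run:
```python
from push import *
p=np.array(robot.current_tcp_pos())
robot.move_linear((p+[-4,5,-10]).tolist(),speed=50,f_stop=8);print(F().round(1),robot.current_tcp_pos())
p=np.array(robot.current_tcp_pos())
w=cam('wrist','w8.png');s=cam('side','s8.png');print(robot.current_t())
im=w['img'].astype(int).sum(2)//3
for r in(220,):print(r,[int(x) for x in im[r,240:330]])
for a in(-.3,-.32,-.34):print(a,[proj(w,at(a,x,107)).round(1).tolist() for x in(40,60,80)])
for h in(0,5,10):
  u=proj(w,at(-.32,137,194+h))[0];v=proj(s,at(-.32,137,194+h))[0];print(h,'bar w',u.round(1),'s',v.round(1))
c=int(round(proj(w,at(-.32,137,194))[0][0]));print('col',c,[(r,int(im[r,c])) for r in range(225,285,2)])
def circ(h,r=33):
  C=at(-.32,153.5,165+h);az=q[2]+.32;u=np.array([np.cos(az)*.5,np.sin(az)*.5,.866]);l=np.array([-np.sin(az),np.cos(az),0])
  return np.array([C+r*(np.cos(t)*u+np.sin(t)*l) for t in np.linspace(-1.2,1.2,25)])
g=cv2.cvtColor(w['img'],6).astype(float);gs=cv2.cvtColor(s['img'],6).astype(float)
def samp(g,P):return cv2.remap(g.astype(np.float32),P[:,0].astype(np.float32)[None],P[:,1].astype(np.float32)[None],1)[0]
for h in range(-4,18,2):
  P=circ(h);print(h,'mean bar grey',samp(g,proj(w,P)).mean().round(1),'std',samp(g,proj(w,P)).std().round(1),'side',samp(gs,proj(s,P)).std().round(1))
```

```text
[0.3 0.7 0.1] [639.25320262 153.30445374 147.88980317]
30.4167
220 [230, 230, 229, 229, 230, 230, 229, 230, 230, 231, 231, 231, 230, 230, 230, 222, 184, 156, 160, 174, 186, 194, 212, 220, 187, 179, 204, 219, 230, 234, 233, 232, 231, 232, 233, 233, 233, 233, 233, 233, 233, 233, 233, 233, 233, 233, 233, 234, 234, 234, 233, 233, 232, 230, 221, 185, 199, 231, 237, 237, 237, 237, 237, 237, 237, 237, 237, 237, 237, 237, 237, 237, 237, 237, 237, 237, 237, 237, 237, 237, 237, 237, 237, 237, 237, 237, 237, 237, 237, 237]
-0.3 [[[268.7, 188.7]], [[274.7, 209.1]], [[281.1, 230.8]]]
-0.32 [[[269.6, 188.4]], [[276.2, 208.7]], [[283.1, 230.2]]]
-0.34 [[[270.6, 188.2]], [[277.6, 208.3]], [[285.1, 229.6]]]
0 bar w [300.5 254.3] s [274.  225.4]
5 bar w [300.  250.4] s [273.9 223.9]
10 bar w [299.6 246.3] s [273.9 222.3]
col 300 [(225, 237), (227, 237), (229, 231), (231, 219), (233, 182), (235, 197), (237, 208), (239, 227), (241, 231), (243, 232), (245, 233), (247, 234), (249, 234), (251, 234), (253, 163), (255, 170), (257, 187), (259, 190), (261, 167), (263, 146), (265, 130), (267, 225), (269, 235), (271, 210), (273, 199), (275, 168), (277, 168), (279, 167), (281, 167), (283, 167)]
-4 mean bar grey 163.5 std 21.2 side 14.5
-2 mean bar grey 162.9 std 13.7 side 13.3
0 mean bar grey 157.4 std 8.7 side 12.1
2 mean bar grey 158.9 std 15.9 side 10.4
4 mean bar grey 192.1 std 37.1 side 9.2
6 mean bar grey 216.3 std 28.9 side 7.6
8 mean bar grey 226.6 std 18.3 side 6.5
10 mean bar grey 228.5 std 17.4 side 5.7
12 mean bar grey 228.8 std 17.1 side 6.0
14 mean bar grey 228.9 std 17.1 side 6.9
16 mean bar grey 229.1 std 16.5 side 7.1
```

The bar best matches pin height 0 and the arm mid-line matches −0.32, so the pin is seated. I'll withdraw along the finger axis and verify.

Run:
```python
from push import *
p=np.array(robot.current_tcp_pos())
print(robot.move_linear((p-110*D).tolist(),speed=70,f_stop=6),F().round(1),robot.current_tcp_pos())
w=cam('wrist','w9.png')
p=np.array(robot.current_tcp_pos());robot.move_linear((p+[-90,0,100]).tolist(),speed=150)
w=cam('wrist','w10.png');t=cam('top','t10.png');s=cam('side','s10.png')
def circ(h,a,r=33):
  C=at(a,153.5,165+h);az=q[2]-a;u=np.array([np.cos(az)*.5,np.sin(az)*.5,.866]);l=np.array([-np.sin(az),np.cos(az),0])
  return np.array([C+r*(np.cos(k)*u+np.sin(k)*l) for k in np.linspace(-2.4,2.4,60)])
samp=lambda g,P:cv2.remap(g,P[:,0].astype(np.float32)[None],P[:,1].astype(np.float32)[None],1)[0]
for n,d in(('w',w),('s',s)):
  g=cv2.GaussianBlur(cv2.cvtColor(d['img'],6),(0,0),.6).astype(np.float32);R=[]
  for a in np.arange(-.36,-.275,.01):
    for h in range(-3,13):
      v=sum(samp(g,proj(d,circ(h,a,r))) *k for r,k in((33,2),(26,-1),(40,-1)));R.append((float(-np.abs(v).mean()) if 0 else samp(g,proj(d,circ(h,a))).std(),round(a,3),h))
  print(n,sorted(R)[:4])
t0=pickle.load(open('top0.pkl','rb'))['img'];df=np.abs(t['img'].astype(int)-t0).sum(2)
for nm,(u,v) in dict(flask=(167,278),stopper=(306,300),timer=(442,306),tape=(481,312)).items():print(nm,int((df[v-18:v+18,u-18:u+18]>60).sum()))
dn=proj(t,at(-.32,115,68));print('beaker px',dn,robot.current_t())
```

```text
False [ 0.1  0.3 -0.2] [568.85650749 159.46146233 231.7364467 ]
w [(np.float32(11.591649), np.float64(-0.34), -3), (np.float32(13.670434), np.float64(-0.33), -3), (np.float32(14.7571335), np.float64(-0.34), -2), (np.float32(15.583412), np.float64(-0.33), -2)]
s [(np.float32(4.6163416), np.float64(-0.36), -3), (np.float32(6.720619), np.float64(-0.36), -2), (np.float32(8.176035), np.float64(-0.35), -3), (np.float32(8.337072), np.float64(-0.35), -2)]
flask 0
stopper 109
timer 0
tape 0
beaker px [[267.94142049 214.89928955]] 33.4083
```

The estimate has some bias, so I'll calibrate it on the initial side image, where swing and pin are both known to be 0, and check the stopper.

Run:
```python
from push import *
s0=pickle.load(open('side0.pkl','rb'));s1=dict(s0);s1['img']=cv2.imread('pics/s10.png')
def circ(h,a,r=33):
  C=at(a,153.5,165+h);az=q[2]-a;u=np.array([np.cos(az)*.5,np.sin(az)*.5,.866]);l=np.array([-np.sin(az),np.cos(az),0])
  return np.array([C+r*(np.cos(k)*u+np.sin(k)*l) for k in np.linspace(-2.2,2.2,80)])
def contrast(d,a,h):
  g=cv2.cvtColor(d['img'],6).astype(np.float32)
  sm=lambda r:(lambda P:cv2.remap(g,P[:,0].astype(np.float32)[None],P[:,1].astype(np.float32)[None],1)[0])(proj(d,circ(h,a,r)))
  return np.mean(sm(33)-.5*(sm(27)+sm(39))), np.std(sm(33))
for n,d,c in(('start',s0,0),('now',s1,-.32)):
  R=[(contrast(d,a,h),round(float(a),3),h) for a in np.arange(c-.06,c+.061,.01) for h in range(-6,13)]
  print(n,[(float(x[0][0]),x[1:]) for x in sorted(R,key=lambda x:-x[0][0])[:4]],[x[1:] for x in sorted(R,key=lambda x:x[0][1])[:4]])
# pin/arm parts: template of arm nub+ring stem: use white nub brightness centroid
for n,f,a in(('start','side0',0),('now','s10',-.32)):
  im=cv2.imread(f'pics/{f}.png');u=proj(s0,at(a,115,130))[0].astype(int);c=im[u[1]-9:u[1]+8,u[0]-9:u[0]+10].astype(int).sum(2)//3
  print(n,u);print('\n'.join(' '.join('%3d'%v for v in r) for r in c[::1]))
# stopper in side view unchanged?
df=np.abs(s0['img'].astype(int)-s1['img']).sum(2);print('stopper side diff',int((df[284:300,334:352]>60).sum()))
for nm,z,a in(('beaker',40,-.32),('dish',12,.32)):
  u=proj(s0,at(a,115,z))[0].astype(int);print(nm,u)
```

```text
start [(49.34051513671875, (-0.01, 3)), (48.99748992919922, (-0.01, 2)), (48.331336975097656, (0.0, 3)), (47.76216506958008, (0.0, 2))] [(0.01, 4), (0.01, 3), (-0.01, 0), (-0.01, -1)]
now [(47.184783935546875, (-0.33, 2)), (46.938941955566406, (-0.32, 2)), (46.78516387939453, (-0.32, 3)), (46.35837936401367, (-0.33, 1))] [(-0.36, -3), (-0.36, -2), (-0.36, -4), (-0.35, -2)]
start [259 247]
 58  58  59  59  63 105 161 157 104  68  63  66  76  77  82  75  72  72  72
 59  59  58  60  66 109 159 143  95  65  58  59  65  66  76  71  69  70  71
 61  59  59  59  66 108 151 131  86  63  59  61  60  62  64  63  67  67  71
 64  60  58  58  67 105 149 134  91  65  60  61  61  60  61  62  62  64  70
 97  67  62  58  63  99 147 147 101  67  61  59  62  60  62  61  61  63  67
172 109  72  61  62  95 145 152 107  68  63  61  60  62  62  62  62  64  64
230 182 128  85  67  87 134 147 109  72  65  65  65  62  63  63  64  64  63
242 233 206 155 107  87 117 141 120  99 111 112  87  66  64  63  64  63  63
244 243 238 226 182 132 111 131 141 156 194 196 147  92  65  62  62  65  64
244 244 243 242 233 206 
[... 1242 characters left out ...]
160 151 128 126 137 120  92  79  78  77
 70  66  67  66  67  68  98 170 228 239 233 194 139 131 132 111  91  81  77
124  95  76  72  69  76 128 214 243 246 245 230 169 129 134 131 118  99  85
213 175 149 124  96  86 138 217 240 243 242 230 173 117 113 125 131 124 110
242 237 232 213 174 148 146 186 211 218 216 203 150  99  86  99 118 131 137
246 245 245 242 237 229 198 166 164 172 172 160 128  89  73  78  92 112 127
246 246 246 245 245 244 231 180 154 157 158 152 126  96  75  70  73  84  94
243 245 245 245 246 245 240 196 157 157 156 154 145 142 117  93  83  77  76
225 235 240 243 244 244 240 204 164 161 163 167 189 207 181 164 157 143 120
stopper side diff 49
beaker [270 269]
dish [250 285]
```

Relative to the start, swing is ≈ −0.32 and pin height ≈ 0, so it is seated. Last check is the stopper's position, then hand in.

Run:
```python
import cv2,numpy as np
from h import robot
for f,(u,v) in(('side0',(343,292)),('s10',(343,292)),('top0',(306,300)),('t10',(306,300))):
    g=cv2.imread(f'pics/{f}.png',0)[v-12:v+13,u-12:u+13];y,x=np.nonzero(g>170);print(f,len(x),(x.mean()+u-12).round(1) if len(x) else None,(y.mean()+v-12).round(1) if len(x) else None,g.mean().round(0))
def cb(f,u,v):
    a=cv2.imread('pics/side0.png')[v-8:v+9,u-8:u+9];b=cv2.imread(f'pics/{f}.png')
    m=cv2.matchTemplate(b[v-16:v+17,u-16:u+17],a,5);print(u,v,cv2.minMaxLoc(m)[1::2])
for p in((245,284),(231,330),(343,292)): cb('s10',*p)
robot.sleep(.3);print(robot.current_contact_force(),robot.current_tcp_pos())
```

```text
side0 38 342.4 289.1 70.0
s10 19 342.0 289.5 67.0
top0 79 306.2 300.8 53.0
t10 14 304.2 300.1 37.0
245 284 (0.9963009357452393, (8, 8))
231 330 (0.9992271065711975, (8, 8))
343 292 (0.9615914821624756, (8, 8))
[ 0.54518375 -0.52056751 -0.07309846] [478.92360812 159.42231101 331.48883225]
```

The stopper is unmoved; the robot only shades or covers it. The dish and flask match their starting positions.

```bash
python3 -c "
from bench import robot
print(robot.hand_in(),robot.current_t())"
```

```text
the job is handed in; nothing more can be done
the job is handed in; nothing more can be done
```

I handed the job in at about 34 s on the robot clock: by camera measurement the pin is seated in the hole at about −0.32 rad with the nozzle over the beaker, the hand is clear, and the dish, flask, stopper, timer and tape looked unmoved; the beaker was not re-measured, and no pass/fail verdict came back.

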